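# Rock the nut bin to pour walnuts

## Task

The stoneware nut bin is too heavy to lift: take it by the bar over its back, rock it forward on the front edge of its foot until all five walnuts have rolled over the lip into the small bowl, then rock it back and let it stand flat on the wooden block. The front edge of its foot must stay down on the block the whole time; ease the bin over and back without letting it drop, spill nothing, and do not push the bottle, the honey jar or the two mills about.

Things in the scene. Friction and masses are not known exactly. Their poses are not given: they have to be found in the camera images.
- block: fixed thick wooden chopping block, 179 x 228 mm, 36 mm high, flat on the worktop; origin at the centre of its underside; the bin stands on it. Its +x axis points to the edge (85 mm from the origin) that has the bowl in front of it
- nut_bin: loose open bin of cream stoneware with a dark rim, 1.8 to 2.6 kg. Origin: centre of the underside of its foot; +x is the way it pours. Foot 150 mm (x) by 110 mm (y), 14 mm high, straight edges; body 83 mm wide at the back, 102 at the lip, walls 9 mm, back 127 mm high; inner floor 42 mm up. Mass centre about 85 mm behind the front foot edge, 39 mm up: let go at less than 65 degrees it falls back
- bin_handle (a point): centre of the round wooden bar handle over the bin's back, 18 mm thick, along the bin's y, at x = -86, z = 172 mm of the bin; 72 mm of it is clear between two 8 mm steel uprights, nothing above it, 36 mm of free air below. It can be pinched across from above and turns between the fingers; rocking takes about 8 N at first, less as the bin goes over
- bin_foot_edge (a point): middle of the front lower edge of the bin's foot (x = 75, z = 0 mm of the bin), the edge to rock on
- bin_lip (a point): middle of the pouring lip (x = 84, z = 76 mm of the bin). The front wall rises outwards to it from the inner floor (x = 43, z = 42 mm) at 40 degrees from level, so it slopes downhill once the bin is tilted more than 40 degrees; the nuts roll out at 42 to 60 degrees of tilt; if some wedge, rocking it back ten degrees and over again frees them; beyond about 64 degrees the lip comes down on the bowl
- bowl: loose white bowl, 115 mm wide, 51 mm high, inside about 104 mm wide at the rim and 52 mm at the floor (9 mm up), standing on the worktop before the bin's lip; origin at the centre of its underside
- walnut_1: walnut in its shell, 27 mm thick and 31 mm long, 14 g; origin at its centre; lies on the floor of the bin at the start
- walnut_2: walnut in its shell, 27 mm thick and 31 mm long, 14 g; origin at its centre; lies on the floor of the bin at the start
- walnut_3: walnut in its shell, 27 mm thick and 31 mm long, 14 g; origin at its centre; lies on the floor of the bin at the start
- walnut_4: walnut in its shell, 27 mm thick and 31 mm long, 14 g; origin at its centre; lies on the floor of the bin at the start
- walnut_5: walnut in its shell, 27 mm thick and 31 mm long, 14 g; origin at its centre; lies on the floor of the bin at the start
- vanilla_bottle: loose small amber bottle with a black cap, 38 mm wide, 86 mm high, beside the bin on the block; origin under its centre; to be left alone
- honey_jar: loose honey jar with a black lid, 63 mm wide, 94 mm high, beyond the bowl; origin under its centre; to be left alone
- pepper_mill: loose dark wooden mill, 52 mm wide, 140 mm high; origin under its centre; to be left alone
- salt_mill: loose light wooden mill, 52 mm wide, 129 mm high; origin under its centre; to be left alone
There are look-alikes about, which are no part of the job. Leave any yellow look-alike of the walnut_4 alone.

How it is judged:
On the way, in this order (a step that is already met when the one before it is completed fails the run):
1. the bin is rocked forward on the front edge of its foot (angle between nut_bin's own z axis and vertical above 0.6 rad and z of bin_foot_edge in the frame of block below 0.051 m), for 0.2 s.
2. all five walnuts lie in the bowl (horizontal distance between each of walnut_1, walnut_2, walnut_3, walnut_4, walnut_5 and bowl below 0.048 m and z of walnut_1 in the frame of bowl between 0.01 and 0.068 m and z of walnut_2 in the frame of bowl between 0.01 and 0.068 m and z of walnut_3 in the frame of bowl between 0.01 and 0.068 m and z of walnut_4 in the frame of bowl between 0.01 and 0.068 m and z of walnut_5 in the frame of bowl between 0.01 and 0.068 m), for 0.2 s.
At the end, for the whole second after the job is handed in: All five walnuts lie at rest in the bowl (centres within 48 mm of its axis, 10 to 68 mm above its underside), the bowl upright (within 0.15 rad), and the bin stands released and still, upright within 0.06 rad, with its front foot edge on the block (all of step 2 and angle between nut_bin's own z axis and vertical below 0.06 rad and z of bin_foot_edge in the frame of block above 0.03 m and angle between bowl's own z axis and vertical below 0.15 rad and linear speed of nut_bin below 0.02 m/s and linear speed of each of walnut_1, walnut_2, walnut_3, walnut_4, walnut_5 below 0.05 m/s); the robot touches nothing.
It fails at once if the bin is lifted: the front edge of its foot rises more than 15 mm off the block (z of bin_foot_edge in the frame of block above 0.051 m).
It fails at once if the bin is dropped or thrown over: it turns faster than 2.5 rad/s (angular speed of nut_bin above 2.5 rad/s).
It fails at once if the bottle, the honey jar or a mill is pushed more than 30 mm (distance of any of vanilla_bottle, honey_jar, pepper_mill, salt_mill from where it was at the start of the episode above 0.03 m).
It also fails if it takes over 48 s, if anything falls off the work surface, if the arm or the gripper's body presses on something with over 40 N, if the wrist force passes 120 N, or if a joint passes its speed limit or range.

## Robot

A 6-joint arm with a two-finger parallel gripper is mounted at the origin on a cart in front of the work surface, level with it; the furniture and walls round the work are solid. World frame = base frame: x ahead of the robot, y to its left, z up, the work surface at z = 0. Lengths are in m, angles in rad, forces in N, time in s.
With the tool pointing down it reaches from about 0.325 to 0.925 m from the base axis. Payload 3.1 kg.
Tool frame: the origin (TCP) lies at the very end of the fingers, on their centre line; the grasp point (between the pads) lies 19 mm behind it; z points along the fingers, y is the line along which they close (so a half turn about z gives the same grasp; the last joint's range is limited). The gripper opens to 85 mm and grips with 20 to 120 N. Pads are 22 mm wide; open, the fingers measure 114 mm over their backs; the gripper's body (76 mm by 85 mm) begins 54 mm behind the grasp point. The pads swing forward as they close: fully open they stand 13 mm farther back than shut.
Start: joints at [1.102, 0.217, 1.613, -0, 1.311, -0.112], TCP at [0.218, 0.586, 0.231] pointing down, gripper open.
Joint ranges: [-2.75, 2.75], [-0.78, 2.1], [0.31, 2.55], [-1.13, 4.27], [0.13, 2.63], [-2.58, 2.58]. Speed limits (rad/s): [2.79, 2.79, 3.14, 3.14, 3.14, 3.14].

## Interface

Orientations are given as [roll, pitch, yaw] about the fixed x, y, z axes, in that order (R = Rz(yaw) Ry(pitch) Rx(roll)).
In Python, from rig import bot gives the robot as it stands. Calls block until the motion is done:
- bot.move_to(position, orientation): joint-space move of the TCP to a pose.
- bot.movel(position, rot=None, velocity=0.15): straight line of the TCP; rot=None keeps the orientation; velocity is the mean speed in m/s.
- bot.move_joints(angles): joint-space move.
- bot.grip(opening): finger opening in m; the grip force is fixed at half the most; returns when the fingers have stopped.
- bot.wait(seconds).
- bot.ik(position, orientation): joint angles nearest the present ones, or None.
- bot.observe(): the state.
- bot.get_image(name): name is "scene" or "top"; returns (picture, depth): 480x640x3 uint8, red, green, blue; 480x640 float32, m along the optical axis (not along the pixel's ray), 0 where there is no reading.
- bot.get_calibration(name): a dict with "fx", "fy", "cx", "cy" (pixels), "rvec" (rotation vector, rad) and "tvec" (3), from world to camera coordinates, as OpenCV has them. Camera axes: x right, y down, z forward; pixel columns grow to the right and rows downward; lengths in m; the calibration is good to about 2 mm. A picture is of the moment at which its call begins. get_calibration takes no time and is no camera call.
A pose or a line that the arm cannot do raises bot.Unreachable and nothing moves.
- bot.finish_job(): hands the job in; it is judged then, once.
The state is a dict: "time_s": time; "joint_pos": joint angles; "joint_vel": joint speeds; "effort": joint torques, N m; "position": TCP position; "tcp_rot": TCP orientation; "contact_force": force on the tool from outside, world axes, zero at the start; "ft_torque": the same for the moment, N m; "opening": finger opening in m; "grasp_force": force on a finger pad.
Only numpy, scipy, OpenCV 4.12 (cv2) and the standard library are available. Lean on these libraries where they do the work, as an engineer would, in place of code of your own. Each camera call takes 0.05 s, during which the arm holds its last target. There are 200 camera calls.

## Working session

There is one attempt and no reset: what is moved stays moved. The work goes in short steps, each a Python script; the robot and the scene stay as the last script left them, time stands still between calls to the robot, and variables do not carry over. Pictures are saved under pics/ and viewed, at most 10 in all, crops included, and the job is handed in when it is done.

```bash
mkdir -p pics; ls
cat > h.py <<'E'
import numpy as np, cv2
from rig import bot
def cal(n):
    c=bot.get_calibration(n); R=cv2.Rodrigues(np.array(c["rvec"],float))[0]; return c,R,np.array(c["tvec"],float).ravel()
def cloud(n,D):
    c,R,t=cal(n); v,u=np.mgrid[:480,:640]
    P=np.stack([(u-c["cx"])/c["fx"]*D,(v-c["cy"])/c["fy"]*D,D],-1)
    return (P-t)@R
def plane(n,u,v,z):
    c,R,t=cal(n); d=R.T@np.array([(u-c["cx"])/c["fx"],(v-c["cy"])/c["fy"],1]); o=-R.T@t
    return o+d*(z-o[2])/d[2]
def proj(n,p):
    c,R,t=cal(n); q=R@np.array(p)+t; return q[0]/q[2]*c["fx"]+c["cx"],q[1]/q[2]*c["fy"]+c["cy"]
def save(n,f):
    im,d=bot.get_image(n); cv2.imwrite(f"pics/{f}.png",im[...,::-1]); np.savez(f"pics/{f}.npz",im=im,d=d); return im,d
E
python3 - <<'E'
from h import *
for n in("scene","top"):
    save(n,n+"0"); c,R,t=cal(n); print(n,-R.T@t,R[2],c["fx"])
print(bot.observe())
E
```

```text
pics
scene [-0.36670811 -0.4641479   0.9153117 ] [ 0.67727251  0.33825395 -0.6533653 ] 505.52978995470886
top [ 0.33821383 -0.05676935  1.27567792] [ 0.10242002  0.01719745 -0.99459257] 618.3995450572287
{'time_s': 0.1, 'joint_pos': array([ 1.10176636e+00,  2.17704299e-01,  1.61478342e+00,  5.38921146e-05,
        1.31129680e+00, -1.12222663e-01]), 'joint_vel': array([-0.0002339 , -0.00119344, -0.00498372, -0.00140071, -0.00380505,
        0.00025342]), 'effort': array([-3.62612727e-04, -3.98076296e+01, -3.04971457e+01, -1.93957444e-04,
        4.16703042e-03,  1.72856818e-05]), 'position': array([0.21794621, 0.58498459, 0.23007789]), 'tcp_rot': array([-3.13942040e+00, -2.97190898e-04,  2.78477114e+00]), 'contact_force': array([ 0.70694965, -0.52251311, -0.35772824]), 'ft_torque': array([-0.03009356, -0.05694304, -0.01118094]), 'grasp_force': 0.0, 'opening': 0.08533648290604764}
```

View pics/scene0.png

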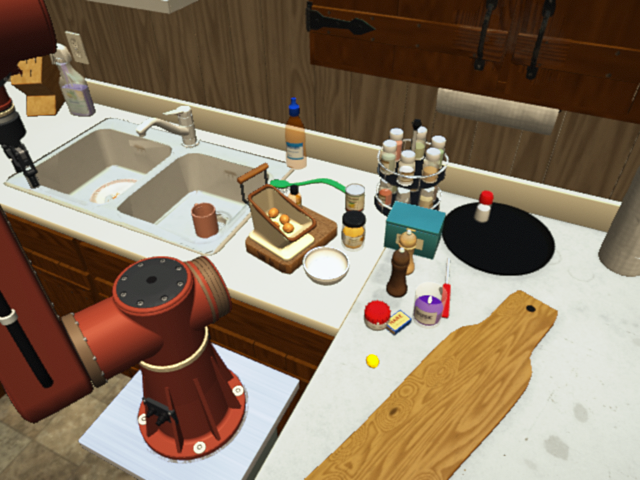

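View pics/top0.png

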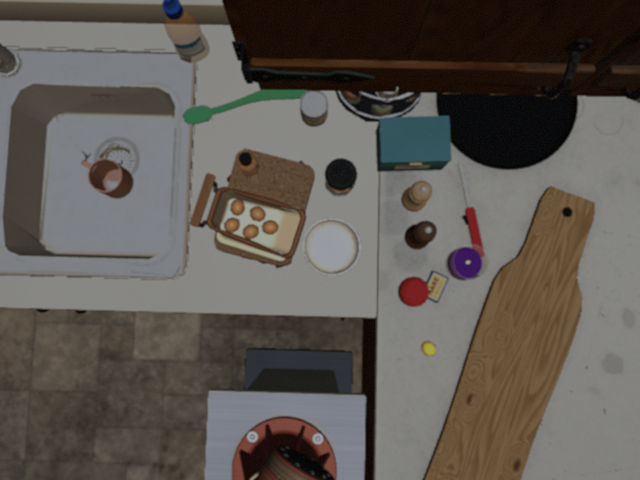

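Scene: the bin is at about (275,222), with its bar from (240,180) to (269,168). The bowl is at (326,265), the honey jar at (353,230), the bottle at (294,195), and the mills at (398,272) and (408,250). Top: the bar runs from (211,177) to (197,225), and the bowl is at (332,246).

Look-alikes:
- **Bar:** the sink rim and the cup at (110,177) are not bars. The bar at (203,201), over the bin's back, is the only one.
- **Walnut:** the yellow one at top (429,349) is to be left alone.
- **Bowl:** the purple candle (465,263) and the red lid (413,291) are not the white bowl.

Run:
```python
from h import *
T=np.load("pics/top0.npz");S=np.load("pics/scene0.npz")
PT=cloud("top",T["d"]);PS=cloud("scene",S["d"])
def box(P,im,lo,hi):
    m=np.all((P>lo)&(P<hi),-1); return m
h0=plane("top",203,201,.2);print("h0",h0)
for n,P,im in(("top",PT,T["im"]),("scene",PS,S["im"])):
    m=box(P,im,[h0[0]-.08,h0[1]-.06,.185],[h0[0]+.08,h0[1]+.05,.25])
    q=P[m]; print(n,m.sum(),q.min(0),q.max(0),np.median(q,0))
    c=q[:,:2].mean(0);u,s,vt=np.linalg.svd(q[:,:2]-c,full_matrices=False);a=(q[:,:2]-c)@vt[0];print(c,vt[0],a.min(),a.max(),"ztop",np.percentile(q[:,2],95),"mid",c+vt[0]*(a.min()+a.max())/2)
    v,u=np.nonzero(m);print("px",u.mean(),v.mean(), cv2.minAreaRect(np.stack([u,v],1).astype(np.float32)))
# bowl
for n,P,im in(("top",PT,T["im"]),("scene",PS,S["im"])):
    b0=plane("top",332,246,.05)
    m=box(P,im,[b0[0]-.075,b0[1]-.063,.035],[b0[0]+.075,b0[1]+.07,.06])&(im.min(-1)>120)
    q=P[m];print("bowl",n,q.min(0),q.max(0),(q.min(0)+q.max(0))/2)
for nm,u,v,z in(("jar",341,173,.094),("bottle",247,158,.122),("lightmill",420,190,.129)):print(nm,plane("top",u,v,z),PT[v,u])
big=[]
im=cv2.resize(T["im"][130:290,180:390],None,fx=3.7,fy=3.7,interpolation=2);cv2.imwrite("pics/c0.png",im[...,::-1])
```

```text
h0 [0.50693014 0.14941133 0.2       ]
top 554 [0.46049674 0.12821198 0.18567039] [0.5542801  0.16810968 0.22194809] [0.50730418 0.14778681 0.21549548]
[0.5073111  0.14769804] [-0.96148144  0.27486988] -0.047910608159790875 0.047803447025130154 ztop 0.21949809796337066 mid [0.50736262 0.14768331]
px 202.37184115523465 199.4494584837545 ((202.6000213623047, 199.70001220703125), (10.435514450073242, 54.707401275634766), 18.43494987487793)
scene 276 [0.45898158 0.12343069 0.18533947] [0.55330011 0.16531505 0.22035381] [0.50177012 0.14405641 0.21209698]
[0.50244238 0.14414843] [-0.95657144  0.291498  ] -0.05247662778587823 0.04482791144874755 ztop 0.21782613287275054 mid [0.50610065 0.14303364]
px 252.47101449275362 173.4746376811594 ((253.32305908203125, 174.68695068359375), (11.279465675354004, 35.314571380615234), 60.524105072021484)
bowl top [ 0.38889568 -0.13886632  0.0361182 ] [ 0.50289987 -0.02503903  0.05909696] [ 0.44589778 -0.08195267  0.04760758]
bowl scene [ 0.38552469 -0.14115501  0.03503104] [ 0.51270171 -0.01312708  0.05403068] [ 0.4491132  -0.07714105  0.04453086]
jar [ 0.58536903 -0.09613953  0.094     ] [ 0.58591024 -0.09622574  0.09141242]
bottle [0.60403215 0.08419959 0.122     ] [0.60406182 0.08421533 0.12187119]
lightmill [ 0.54939601 -0.24360986  0.129     ] [ 0.55116652 -0.2451763   0.11938648]
```

View pics/c0.png

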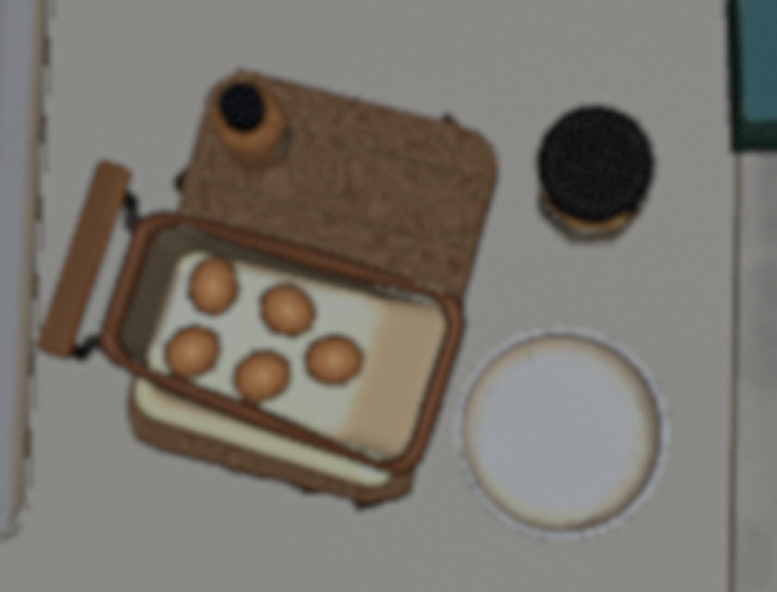

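The crop confirms the choice: bar centre at crop (85,258), five brown walnuts on the bin floor, and the bowl at (563,432) in front of the lip. The bar axis is at about (0.507, 0.147, 0.2085), and the text gives 0.036+0.172=0.208, so they agree. The pour heading is about (-0.277, -0.961).

```bash
cat >> h.py <<'E'
import json
B=np.array([.507,.1465,.2085]); d=np.array([-.277,-.961,0]); d/=np.linalg.norm(d)
ROT=[np.pi,0,float(np.arctan2(-d[0],d[1])+0)]
def arc(deg,base=None):
    """TCP for tilt deg; base = TCP at zero tilt"""
    b=B-[0,0,.019] if base is None else np.array(base)
    a=np.radians(deg); x=-.161*np.cos(a)+.172*np.sin(a); z=.161*np.sin(a)+.172*np.cos(a)
    return b+d*(x+.161)+np.array([0,0,z-.172])
E
sed -i 's/^ROT=.*/ROT=[np.pi,0,float(np.arctan2(-d[0],d[1]))]/' h.py
python3 - <<'E'
from h import *
# tool y=(sin yaw,-cos yaw) = -d
ROT[2]=float(np.arctan2(-d[0],d[1]));print(ROT)
print("lip px",proj("top",B+d*.170+[0,0,-.096]),"edge px",proj("top",B+d*.161-[0,0,.1725]), "edge scene",proj("scene",B+d*.161-[0,0,.1725]))
for a in range(0,66,10):print(a,arc(a).round(3),None if (q:=bot.ik(arc(a),ROT)) is None else np.round(q,2))
p=bot.observe()["position"];p[2]=.30
bot.movel(p,velocity=.2)
bot.move_to(arc(0)+[0,0,.09],ROT)
bot.grip(.06)
im,D=save("scene","s1");c=cv2.resize(im[120:300,180:420],None,fx=3,fy=3);cv2.imwrite("pics/c1.png",c[...,::-1])
o=bot.observe();print(o["time_s"],o["position"],o["tcp_rot"])
E
```

```text
[3.141592653589793, 0, 2.8609581547126473]
lip px (np.float64(297.94471330157364), np.float64(235.19506268128904)) edge px (np.float64(294.87784688413745), np.float64(237.83429901187074)) edge scene (np.float64(302.06356757705163), np.float64(252.52386821661162))
0 [0.507 0.146 0.19 ] [ 0.15  0.05  1.88  0.    1.21 -1.14]
10 [0.498 0.115 0.215] [ 0.09 -0.01  1.89  0.    1.26 -1.2 ]
20 [0.488 0.081 0.234] [ 0.02 -0.07  1.91  0.    1.3  -1.27]
30 [0.477 0.043 0.247] [-0.06 -0.12  1.93  0.    1.33 -1.35]
40 [0.466 0.004 0.253] [-0.14 -0.15  1.95  0.    1.34 -1.43]
50 [ 0.455 -0.035  0.251] [-0.23 -0.17  1.97  0.    1.34 -1.52]
60 [ 0.443 -0.074  0.243] [-0.32 -0.18  2.    0.    1.33 -1.61]
2.9167 [0.50697516 0.14673852 0.27953416] [3.14154566e+00 7.92001111e-05 2.86143559e+00]
```

View pics/c1.png

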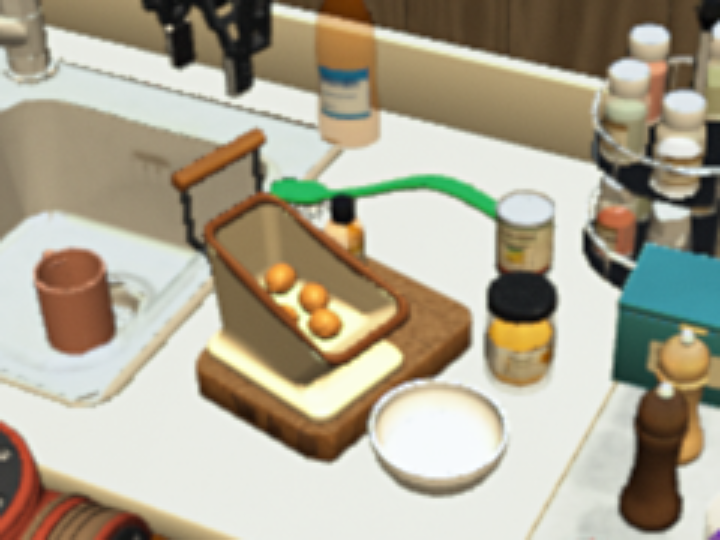

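The open fingers hang above the bar, straddling it, with the bar centre at crop (218,158). The predicted lip pixel (298,235) matches the one seen, about (296,234). Next I descend, grip and rock to 38°.

Run:
```python
from h import *
bot.movel(arc(0),ROT,velocity=.08)
o=bot.observe();print("down",o["position"],o["contact_force"])
bot.grip(0.0)
o=bot.observe();print("grip",o["time_s"],o["position"],o["opening"],o["grasp_force"],o["contact_force"])
if .012<o["opening"]<.025:
    for a in(6,12,20,29,38):
        bot.movel(arc(a),ROT,velocity=.07)
        o=bot.observe();print(a,round(o["time_s"],1),o["opening"].round(4),o["contact_force"].round(1),(o["position"]-arc(a)).round(4))
im,D=save("scene","s2");c=cv2.resize(im[120:300,180:420],None,fx=3,fy=3);cv2.imwrite("pics/c2.png",c[...,::-1])
```

```text
down [0.50762011 0.14661361 0.19030842] [0.06611439 0.11913187 0.54871876]
grip 4.6667 [0.50771642 0.1478354  0.19019314] 0.016217754544469366 58.46909523010254 [1.60868441 4.38468302 1.15555369]Traceback (most recent call last):
  File "<stdin>", line 9, in <module>
AttributeError: 'float' object has no attribute 'round'
```

```bash
sed -i 's/^B=np.array(\[.507,.1465/B=np.array([.5073,.148/' h.py
cat >> h.py <<'E'
def rock(angles,v=.07):
    for a in angles:
        bot.movel(arc(a),ROT,velocity=v)
        o=bot.observe();print(a,round(o["time_s"],1),np.round(o["opening"],4),o["contact_force"].round(1),(o["position"]-arc(a)).round(4))
def crop(f):
    im,D=save("scene",f);c=cv2.resize(im[120:300,180:420],None,fx=3,fy=3);cv2.imwrite(f"pics/{f}c.png",c[...,::-1])
E
python3 - <<'E'
from h import *
rock((12,20,29,38)); crop("s2")
E
```

```text
12 5.7 0.0161 [ 3.2  8.5 -2. ] [0.0008 0.0024 0.0003]
20 6.3 0.0161 [1.3 8.9 1.8] [0.0014 0.0029 0.0015]
29 6.9 0.0162 [ 0.9 10.8  7.4] [0.0021 0.0035 0.003 ]
38 7.6 0.016 [-0.7  7.2 12.2] [0.0022 0.0019 0.0044]
```

View pics/s2c.png

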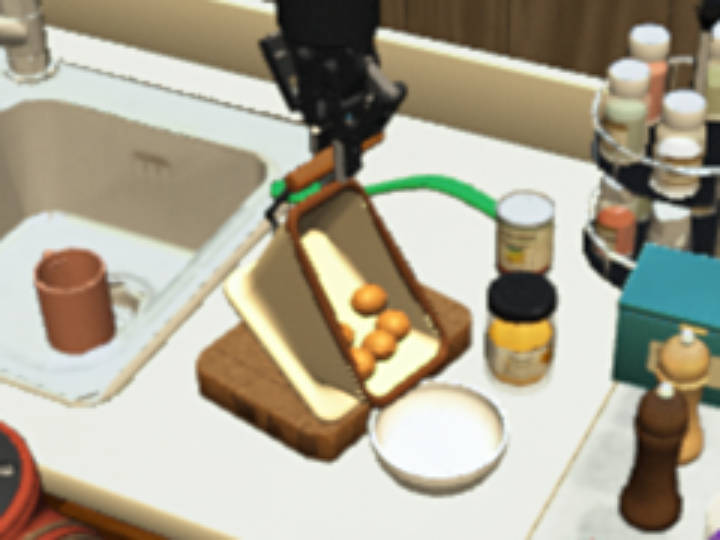

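The bin is tilted about 38°, with its foot edge on the block. The walnuts sit against the front wall at crop (380,330), and the lip at (410,390) is over the bowl edge. I keep rocking.

Run:
```python
from h import *
rock((42,46,50),.04);bot.wait(.5);rock((54,),.03);bot.wait(.7); crop("s3")
```

```text
42 8.2 0.0159 [-1.8  6.3 11.6] [0.002  0.0016 0.004 ]
46 8.8 0.0158 [ 0.1  4.9 11.3] [0.0019 0.0012 0.0036]
50 9.3 0.0157 [-0.4  4.1  9.6] [0.0016 0.0007 0.0032]
54 10.5 0.0158 [-0.6  2.4  8.7] [0.0014 0.0003 0.0028]
```

View pics/s3c.png

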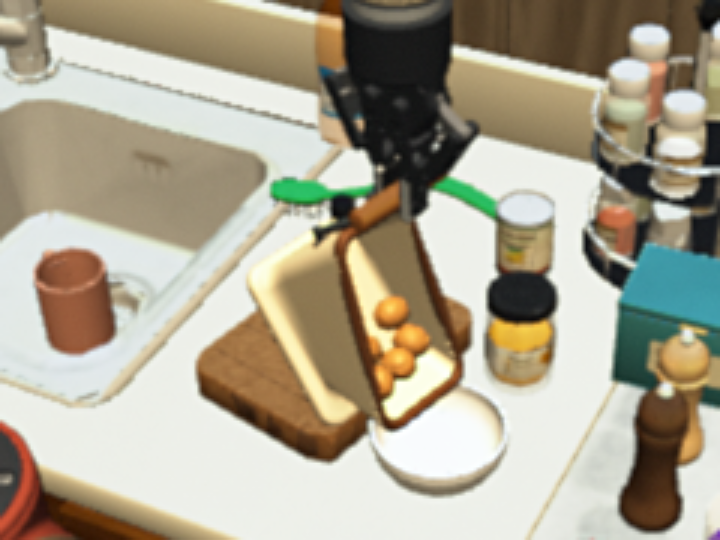

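At about 54° the walnuts are still held on the front wall at crop (395,350), and the bowl is empty. I go a little further, tracking the nuts by colour.

```bash
cat >> h.py <<'E'
def nuts(msg=""):
    for n in("scene","top"):
        im,D=bot.get_image(n);P=cloud(n,D);hsv=cv2.cvtColor(im,cv2.COLOR_RGB2HSV)
        m=((hsv[...,0]>7)&(hsv[...,0]<18)&(hsv[...,1]>115)&(hsv[...,2]>(150 if n=="scene" else 110))&(P[...,0]>.34)&(P[...,0]<.56)&(P[...,1]>-.2)&(P[...,1]<.1)&(P[...,2]<.16)).astype(np.uint8)
        k,l,s,c=cv2.connectedComponentsWithStats(m)
        print(msg,n,[(int(s[i,4]),np.round(np.median(P[l==i],0),3).tolist()) for i in range(1,k) if s[i,4]>8])
E
python3 - <<'E'
from h import *
nuts(54)
rock((57,),.03);bot.wait(.8);nuts(57)
rock((60,),.03);bot.wait(.8);nuts(60);crop("s4")
E
```

```text
54 scene [(61, [0.476, -0.028, 0.127]), (180, [0.448, -0.045, 0.104]), (363, [0.435, 0.069, 0.036])]
54 top [(47, [0.439, -0.018, 0.123]), (13, [0.424, -0.046, 0.104])]
57 11.9 0.0155 [0.  1.  7.4] [ 0.0011 -0.0004  0.0024]
57 scene [(62, [0.474, -0.031, 0.126]), (182, [0.452, -0.049, 0.103]), (384, [0.435, 0.069, 0.036])]
57 top [(51, [0.435, -0.029, 0.119])]
60 13.4 0.016 [0.  3.6 8.4] [0.0016 0.0006 0.0028]
60 scene [(394, [0.436, 0.069, 0.036]), (9, [0.442, -0.075, 0.07]), (185, [0.434, -0.099, 0.048])]
60 top [(159, [0.423, -0.097, 0.051])]
```

View pics/s4c.png

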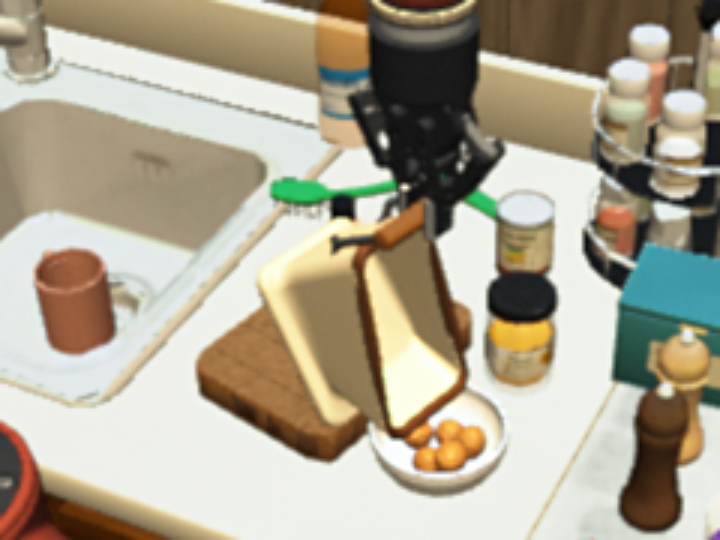

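All five walnuts are in the bowl, at crop (418,433), (450,430), (472,440), (450,455) and (427,460), and the bin is empty. I rock it back now.

Run:
```python
from h import *
rock((55,48,40),.05);nuts("40")
rock((30,20,12,6),.06);rock((3,1,0),.025);bot.wait(.3)
o=bot.observe();print(o["contact_force"],o["position"])
```

```text
55 14.9 0.016 [-0.5  0.9  6.7] [ 0.0009 -0.0008  0.0022]
48 15.6 0.016 [-0.8 -0.4  6. ] [ 0.0005 -0.001   0.0013]
40 16.4 0.0159 [0.8 0.  0.5] [-0.0001 -0.0003 -0.0002]
40 scene [(269, [0.43, 0.069, 0.036]), (219, [0.432, -0.085, 0.038])]
40 top [(63, [0.46, -0.077, 0.036]), (290, [0.432, -0.099, 0.038]), (35, [0.435, -0.067, 0.043])]
30 17.4 0.0159 [ 1.6  3.3 -1.3] [-0.0001  0.0004 -0.0004]
20 18.2 0.0156 [ 1.7  0.2 -3.7] [-0.0006 -0.0006 -0.0007]
12 18.9 0.0157 [ 2.3  3.3 -6.7] [-0.0001  0.0007 -0.0003]
6 19.5 0.0156 [ 1.2  2.8 -2.1] [ 0.      0.0001 -0.    ]
3 20.1 0.0154 [ 2.1  3.8 -2.8] [0.0001 0.0002 0.0001]
1 20.6 0.0158 [-2.3 -0.9  4.9] [-0.0001 -0.0008  0.0015]
0 20.9 0.0156 [-8.7 -6.2 16.7] [-0.0002 -0.0021  0.0041]
[-9.09118707 -5.51360853 15.98821305] [0.50708307 0.14573739 0.19352278]
```

The bin is flat: the upward push has returned. I ease off that push, open, and back away straight up.

Run:
```python
from h import *
bot.movel(arc(.8),ROT,velocity=.02);print(bot.observe()["contact_force"])
bot.grip(.06);p=bot.observe()["position"];print(p)
p[2]+=.11;bot.movel(p,ROT,velocity=.06)
bot.wait(.5);o=bot.observe();print(o["time_s"],o["contact_force"]);nuts()
im,D=save("top","t5");P=cloud("top",D)
m=np.all((P>[.44,.09,.185])&(P<[.57,.2,.225]),-1);print("bar",np.median(P[m],0),np.percentile(P[m][:,2],95))
crop("s5")
```

```text
[-6.64616774 -3.19266191  8.74930394]
[0.50661931 0.14569876 0.19148755]
24.5 [ 0.05915506 -0.60385684  0.40667169]
 scene [(60, [0.519, 0.035, 0.137]), (13, [0.447, 0.087, 0.145]), (43, [0.452, -0.016, 0.114]), (102, [0.542, -0.018, 0.036]), (69, [0.422, 0.068, 0.036]), (225, [0.431, -0.085, 0.038]), (20, [0.413, 0.008, 0.037])]
 top [(501, [0.438, -0.084, 0.039])]
bar [0.49948879 0.14382971 0.2151083 ] 0.21974932760383695
```

View pics/s5c.png

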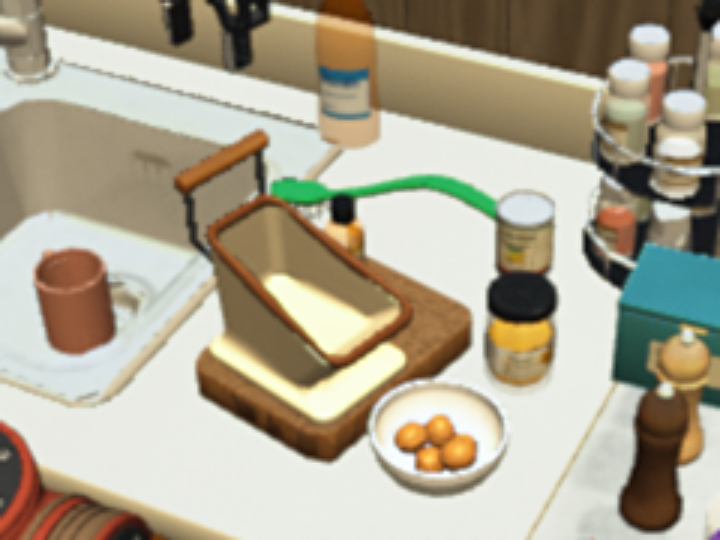

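The bin stands flat and the gripper is clear, but this view shows only four nuts in the bowl, at crop (410,437), (440,430), (458,452) and (428,458). I check for the fifth from above.

Run:
```python
import cv2
im=cv2.imread("pics/t5.png");cv2.imwrite("pics/t5c.png",cv2.resize(im[190:290,190:390],None,fx=4,fy=4,interpolation=2))
```

```text
(no output)
```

View pics/t5c.png

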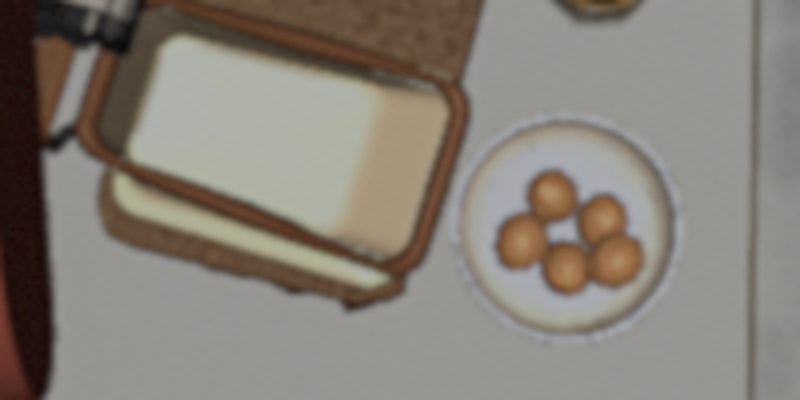

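All five walnuts are in the bowl, at crop (552,195), (602,220), (522,240), (567,267) and (615,260). The bin is empty and flat.

```bash
python3 -c "
from rig import bot
print(bot.finish_job())"
```

```text
the job is handed in; nothing more can be done
None
```

Job handed in after about 25 s of robot time: all five walnuts are in the bowl, the bin stands flat and released on the block, and the bottle, jar and mills were never touched; no verdict was returned.

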